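# Collar round the bent handlebar to push the stop ring home

### The arm

A 6-joint arm with a two-finger parallel gripper is mounted at the origin on the work surface. World frame = base frame: x ahead of the robot, y to its left, z up, the work surface at z = 0. Lengths are in m, angles in rad, forces in N, time in s.
With the tool pointing down it reaches from about 0.35 to 0.925 m from the base axis. Payload 6.4 kg.
Tool frame: the origin (TCP) lies midway between the tips of the shut fingers; the grasp point (between the pads) lies env.grasp_offset behind it (env.grasp_offset is the distance from the TCP to the grasp point, in m); z points along the fingers, y is the line along which they close (so a half turn about z gives the same grasp; the last joint's range is limited). The gripper opens to 94 mm and grips with 3 to 60 N. Pads are 16 mm wide; open, the fingers measure 119 mm over their backs; the gripper's body (75 mm by 177 mm) begins 78 mm behind the grasp point.
Start: joints at [-1.367, 0.245, 1.558, -0, 1.339, -0.174], TCP at [0.24, -0.604, 0.205] pointing down, gripper open.
Joint ranges: [-3.13, 3.13], [-1.02, 2.26], [0.13, 2.54], [-0.95, 4.09], [0.21, 2.88], [-2.74, 2.74]. Speed limits (rad/s): [2.57, 2.57, 3.14, 3.14, 3.14, 3.14].

### API

Orientations are given as a rotation vector (axis times angle).
In Python, from rig import sensors, vision, close_job, env gives the robot as it stands.
- The arm moves only by the tool step_arm, never from a script. Its argument "moves" is a list that holds one entry, the list of rows, each a list of 7 numbers: the turn, a rotation vector about the tool's x, y, z in rad, then the shift along the tool's x, y, z in mm, then the gripper's target within -1 to 1 (fully open at 1, half-way at 0, shut at -1). In form: [[[wx, wy, wz, x, y, z, grip], ...]]. A call has exactly 8 rows; each row shifts and turns the commanded pose from where the row before left it, along the tool's axes as they then stand; what a row does not reach is not made up. A row lasts 1/10 s, in which the tool goes at most 50 mm and 8.59 degrees, less where a joint would pass 70% of its speed; a pose out of reach is approached as far as the arm can. A call with a gripper value outside its range is refused whole. The fingers move at their own pace and stop on an object; the grip force is fixed at half the most. Time passes only in rows, so rows that do not move let the fingers close, or fill a call up. It gives the time, the measured TCP pose, the force, the opening and the grip force at its end, in the units of the state.
- sensors.read_state(): the state, without advancing time (a new reading comes with each control period).
- vision.get_image(name): name is "scene" or "side" or "wrist"; returns a dict with "pixels" (480x640x3 uint8, blue, green, red), "fx", "fy", "cx", "cy" (pixels), "k1" (the pictures are not rectified: a ray, as slopes to the right and down, at radius r is drawn at 1 + k1 r^2 times it, then the intrinsics apply), "R" (3x3) and "t" (3): a world point X has camera coordinates R X + t; the wrist camera has in their place "T_tool_cam" (4x4, takes a point from camera to tool coordinates, whose origin is the TCP and whose axes are the flange's). Camera axes: x right, y down, z forward; pixel columns grow to the right and rows downward; lengths in m; the calibration is good to about 2 mm. A picture is of the moment at which its call begins: read the wrist's pose just before it. There is no depth.
- close_job(): hands the job in; it is judged then, once.
The state is a dict: "clock": time; "joints": joint angles; "joint_velocities": joint speeds; "tau": joint torques, N m; "tool_pos": TCP position; "tool_rot": TCP orientation; "contact_force": force on the tool from outside, world axes, zero at the start; "torque": the same for the moment, N m; "finger_gap": finger opening in m; "grip_force": force on a finger pad.
Only numpy, scipy, OpenCV 4.12 (cv2) and the standard library are available. Lean on these libraries where they do the work, as an engineer would, in place of code of your own. Each camera call takes 0.05 s, during which the arm holds its last target. There are 200 camera calls.

### The job

The handlebar in the jig is bent by hand, so feel your way: take the collar by its orange ear, slide it along the bar and round the bend, turning it with the bend, and with the collar push the stiff red ring fully home against the flange at the bar's free end. Push firmly but gently, never straining the bar, and do not press on the bar or ring with the gripper; then let go and leave the collar there on the bar with its ear up. Do not disturb the other things on the table.

Things in the scene. Friction and masses are not known exactly. Their poses are not given: they have to be found in the camera images.
- jig: Blue clamp tower bolted down on a 110 mm square foot, dark 60 x 60 mm head, top 153 mm above the table. Origin: centre of its foot on the table, z up. It holds a rigid, fixed steel handlebar of 22 mm diameter that leaves along the jig's +x, centreline 130 mm up, straight until x = 130 mm. Contact forces between collar and bar (or ring) adding up to more than 35 N are a fault.
- bend_start (a point): Point on the bar's centreline where the bend starts, axes as the jig's. From here the bar bends left (to +y) by nominally 90 degrees at 110 mm radius, then runs straight 50 mm to the red ring. Roughly bent by hand: at each of several places off by up to 7 degrees sideways or 2 degrees up or down, so its end can lie 50 mm beside and 10 mm above or below nominal; lengths along it hold.
- ring (a joint): Slide of the red ring (42 mm diameter, 10 mm thick) along the bar towards the free end: 0 at the start, 0.012 m when fully home against the dark flange, which is rigid. It takes about 4 N to slide, and stays where it is left; 8 to 12 N presses it firmly home.
- collar: Loose collar, already threaded on the bar's straight part by the tower. Brass sleeve 30 mm long, 38 mm outside, bore 26 mm (2 mm play all round). Origin: centre of the bore; x along the bore, at the start pointing along the bar towards the bend and ring; z up. 0.2 to 0.4 kg; a heavy dark steel lug hangs to 68 mm below. Its front face (15 mm ahead) pushes the ring.
- collar_ear (a point): Point to grip: on the collar's orange ear, 50 mm above the collar's origin, axes as the collar's. The ear is a flat tab, 12 mm thick (y), 30 mm long (x), from 18 to 66 mm above the collar's origin; grip it across its thickness. The lug below keeps it upright by itself.
- tumbler: Open steel tumbler, 76 mm across, 110 mm tall, to be left alone. Origin: centre of its underside.
- socket: Dark steel wrench socket, 28 mm across and 34 mm tall, standing on the table inside the bend, lower than the bar; to be left alone. Origin: centre of its underside.
- wrench: Open-ended wrench lying on the table, to be left alone. x along its length.
- jar: Amber jar with black cap, 64 mm across, 75 mm tall, to be left alone. Origin: centre of its underside.
There are look-alikes about, which are no part of the job. There is more than one size of the collar; the one meant has the size given above.

How it is judged:
On the way, in this order (a step that is already met when the one before it is completed fails the run):
1. the collar has come round the bend: turned more than 0.9 rad from the jig's x axis and over 130 mm from the bend's start (angle between the x axis of collar and the x axis of jig, either way round above 0.9 rad and horizontal distance between collar and bend_start above 0.13 m).
2. the red ring is fully home (slid by more than 10.5 of its 12 mm) for 0.2 s (value of joint ring above 0.0105 m), for 0.2 s.
At the end, for the whole second after the job is handed in: The red ring is home (slid by more than 10.5 of 12 mm); the collar is left on the bar beyond the bend (over 140 mm from the bend's start, turned over 0.85 rad from the jig's x axis, over 100 mm above the table), its ear up within 0.4 rad of vertical, at rest and released (value of joint ring above 0.0105 m and horizontal distance between collar and bend_start above 0.14 m and angle between the x axis of collar and the x axis of jig, either way round above 0.85 rad and height (world z) of collar above 0.1 m and angle between collar's own z axis and vertical below 0.4 rad and linear speed of collar below 0.04 m/s and contact force between the fingers and collar below 0.1 N); the robot touches nothing.
It fails at once if the contact forces between the collar and the bar (with ring and tower) add up to more than 35 N (contact force between collar and jig above 35 N).
It fails at once if the gripper's fingers press on the bar, ring or tower with more than 3 N (contact force between the fingers and jig above 3 N).
It fails at once if the tumbler, socket, wrench or jar is moved by more than 30 mm (distance of any of tumbler, socket, wrench, jar from where it was at the start of the episode above 0.03 m).
It also fails if it takes over 67 s, if anything falls off the work surface, if the arm or the gripper's body presses on something with over 40 N, if the wrist force passes 120 N, or if a joint passes its speed limit or range.

## Working session

There is one attempt and no reset: what is moved stays moved. The work goes in short steps, Python scripts to look and compute and a tool call to move; the robot and the scene stay as the last step left them, time stands still between calls to the robot, and variables do not carry over. Pictures are saved under pics/ and viewed, at most 10 in all, crops included, and the job is handed in when it is done.

Besides the shell and the picture viewer there is one more tool, called as a command line: name --argument value ..., lists and objects as JSON in quotes. step_arm: Moves the arm, as the interface text tells. Its arguments: {"type":"object","properties":{"moves":{"type":"array","items":{"type":"array","items":{"type":"array","items":{"type":"number"}}}}},"required":["moves"]}

```bash
ls; mkdir -p pics; python3 - <<'E'
from rig import sensors, vision, env
import cv2
print(sensors.read_state()); print(env.grasp_offset)
for n in("scene","side"):
    d=vision.get_image(n); cv2.imwrite(f"pics/{n}0.png",d["pixels"]); print({k:v for k,v in d.items() if k!="pixels"})
E
```

```text
pics
{'clock': 0.0, 'joints': array([-1.36709064e+00,  2.45768785e-01,  1.55902291e+00,  1.60591564e-05,
        1.33869151e+00, -1.74086894e-01]), 'joint_velocities': array([ 0.00131056, -0.00096381,  0.00010919, -0.00053613, -0.00035088,
        0.00035568]), 'tau': array([-3.85445965e-04, -4.15836489e+01, -3.14603806e+01,  6.83792378e-02,
        3.31462710e-02, -1.36130566e-04]), 'tool_pos': array([ 0.23965861, -0.60355463,  0.20436955]), 'tool_rot': array([-3.08385440e+00, -5.89551628e-01,  1.94248238e-05]), 'contact_force': array([-0.59724932, -0.13216806,  0.26099436]), 'torque': array([ 0.00553656, -0.01181527, -0.00359219]), 'grip_force': 0.0, 'finger_gap': 0.09392917916458446}
0.0188
{'fx': 567.6737427814929, 'fy': 567.6737427814929, 'cx': 312.4479122015295, 'cy': 240.0046956594772, 'k1': 0.060521364578549786, 'R': array([[ 0.4194697 ,  0.90767655, -0.01297892],
       [ 0.49183091, -0.23926336, -0.83717107],
       [-0.76298593,  0.34478446, -0.54678711]]), 't': array([-0.24329058, -0.15110268,  1.79409137])}
{'fx': 539.629969131729, 'fy': 539.629969131729, 'cx': 329.42203964305344, 'cy': 239.93120987489414, 'k1': 0.014591348483144808, 'R': array([[ 0.73617968, -0.67637383,  0.02362025],
       [-0.35387607, -0.41444665, -0.83845436],
       [ 0.57689792,  0.60889442, -0.54445971]]), 't': array([-0.36193901,  0.28350017,  0.87619616])}
```

View pics/scene0.png

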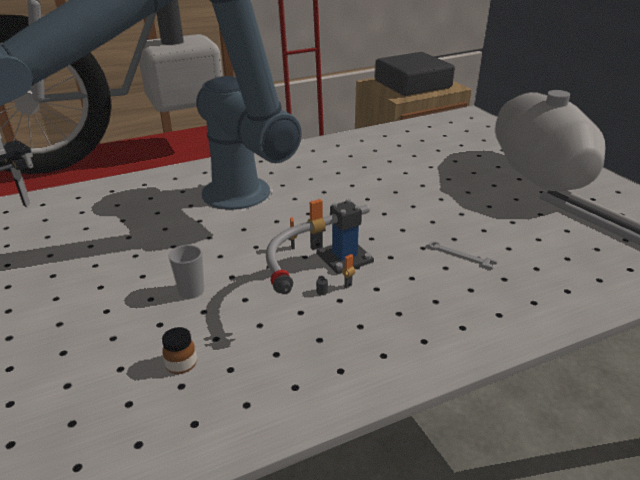

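View pics/side0.png

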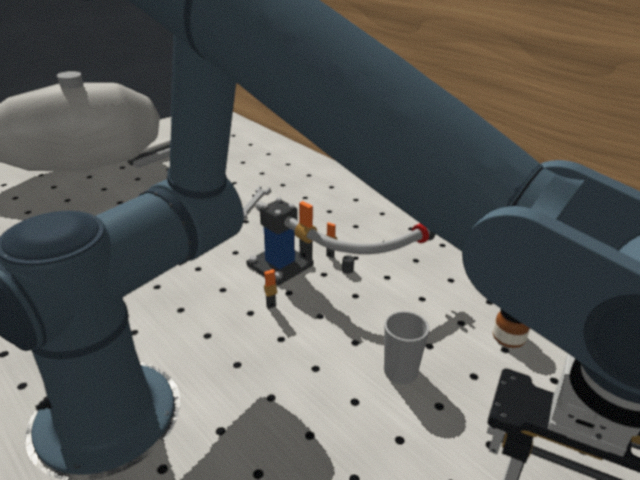

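The scene view shows the tower head at (346,210), collar at (318,226) with its ear at (316,208), the bar curving to the ring at (281,277). In the side view the collar is at (305,232), its ear at (306,212) and the ring at (423,233). The other orange-eared collars are look-alikes.

```bash
cat >h.py <<'E'
import numpy as np, cv2
from scipy.spatial.transform import Rotation as Rn
from rig import sensors, vision, env
def cam(n):
    s=sensors.read_state(); d=vision.get_image(n)
    if n=="wrist":
        T=np.eye(4); T[:3,:3]=Rn.from_rotvec(s["tool_rot"]).as_matrix(); T[:3,3]=s["tool_pos"]
        C=np.linalg.inv(T@d["T_tool_cam"]); d["R"],d["t"]=C[:3,:3],C[:3,3]
    return d
def rays(d,px):
    p=(np.atleast_2d(px).astype(float)-[d["cx"],d["cy"]])/[d["fx"],d["fy"]]
    q=p.copy()
    for _ in range(8): q=p/(1+d["k1"]*(q**2).sum(1,keepdims=True))
    v=np.c_[q,np.ones(len(q))]@d["R"]; return -d["R"].T@d["t"], v/np.linalg.norm(v,axis=1,keepdims=True)
def onz(d,px,z):
    o,v=rays(d,px); return o+v*((z-o[2])/v[:,2])[:,None]
def proj(d,X):
    c=np.atleast_2d(X)@d["R"].T+d["t"]; q=c[:,:2]/c[:,2:]
    return q*(1+d["k1"]*(q**2).sum(1,keepdims=True))*[d["fx"],d["fy"]]+[d["cx"],d["cy"]]
def tri(obs):
    A=np.zeros((3,3));b=np.zeros(3)
    for d,p in obs:
        o,v=rays(d,p); M=np.eye(3)-np.outer(v[0],v[0]); A+=M; b+=M@o
    return np.linalg.solve(A,b)
E
python3 - <<'E'
from h import *
a,b=cam("scene"),cam("side")
for n,p,q in [("head",(346,206),(278,210)),("ear",(316,208),(306,212)),("collar",(319,226),(306,231)),("ring",(281,277),(423,233))]:
    print(n,tri([(a,p),(b,q)]).round(3),onz(a,p,.13).round(3),onz(b,q,.13).round(3))
def cr(d,x0,y0,x1,y1,k): return cv2.resize(d["pixels"][y0:y1,x0:x1],None,fx=k,fy=k,interpolation=cv2.INTER_CUBIC)
A=cr(a,250,190,380,300,5);B=cr(b,240,190,440,310,4)
cv2.imwrite("pics/a1.png",A)
cv2.imwrite("pics/b1.png",B)
E
```

```text
head [0.467 0.144 0.15 ] [[0.432 0.165 0.13 ]] [[0.486 0.165 0.13 ]]
ear [0.477 0.06  0.174] [[0.408 0.091 0.13 ]] [[0.527 0.119 0.13 ]]
collar [0.481 0.065 0.125] [[0.489 0.061 0.13 ]] [[0.476 0.059 0.13 ]]
ring [ 0.65  -0.105  0.136] [[ 0.639 -0.099  0.13 ]] [[ 0.656 -0.104  0.13 ]]
```

View pics/a1.png

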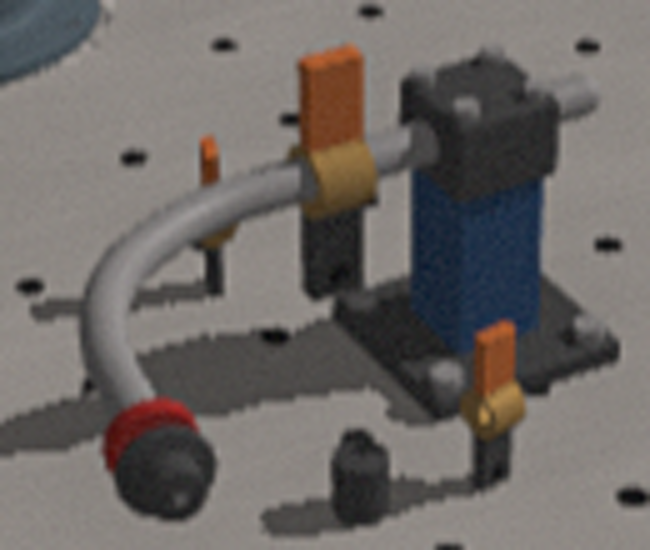

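View pics/b1.png

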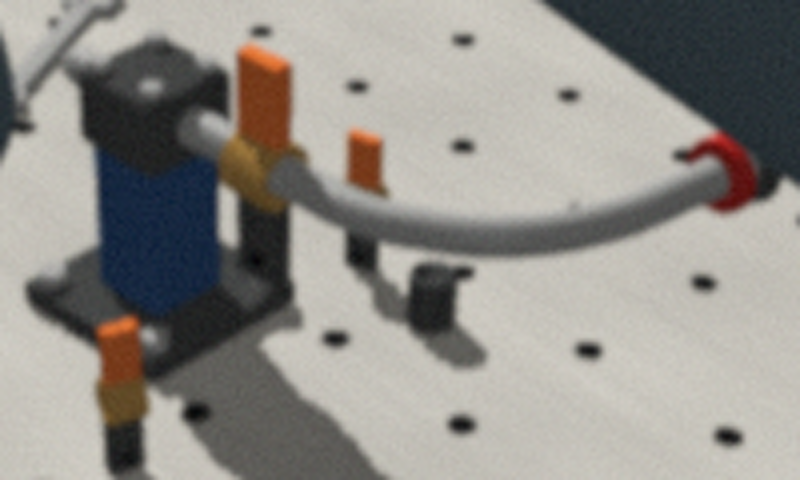

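The crops show the tall orange-eared brass collar beside the head, the bar curving to the red ring and dark flange, and two smaller look-alike collars standing on the table. Next I'll get the wrist camera's geometry and plan a viewing pose.

```bash
cat >>h.py <<'E'
def pose(yaw):  # tool down, tool x at yaw (deg)
    c,s=np.cos(np.radians(yaw)),np.sin(np.radians(yaw)); return np.array([[c,s,0],[s,-c,0],[0,0,-1.]])
def plan(p,yaw,n,p0=None,R0=None):  # rows from the current pose to p,yaw ; shift in row-start axes
    s=sensors.read_state(); p0=s["tool_pos"] if p0 is None else p0
    R0=Rn.from_rotvec(s["tool_rot"]).as_matrix() if R0 is None else R0
    w=Rn.from_matrix(R0.T@pose(yaw)).as_rotvec()/n
    for k in range(n):
        R=R0@Rn.from_rotvec(w*k).as_matrix(); print(w.round(4), (R.T@(np.array(p)-p0)/n*1000).round(1))
E
python3 - <<'E'
from h import *
d=vision.get_image("wrist"); print(d["T_tool_cam"].round(3),d["fx"],d["k1"],d["cx"],d["cy"])
s=sensors.read_state(); print(s["tool_pos"])
plan([.5,0.0,.42],100,16)
E
```

```text
[[-0.    -0.959 -0.285  0.083]
 [ 1.     0.    -0.001 -0.002]
 [ 0.001 -0.285  0.959 -0.18 ]
 [ 0.     0.     0.     1.   ]] 404.6652757102001 -0.07962697167702815 320.54448443575365 236.2577898365061
[ 0.23971098 -0.60389985  0.20495406]
[-0.     -0.     -0.0855] [ 29.  -29.1 -13.4]
[-0.     -0.     -0.0855] [ 31.4 -26.5 -13.4]
[-0.     -0.     -0.0855] [ 33.6 -23.7 -13.4]
[-0.     -0.     -0.0855] [ 35.5 -20.8 -13.4]
[-0.     -0.     -0.0855] [ 37.1 -17.7 -13.4]
[-0.     -0.     -0.0855] [ 38.5 -14.4 -13.4]
[-0.     -0.     -0.0855] [ 39.6 -11.1 -13.4]
[-0.     -0.     -0.0855] [ 40.4  -7.7 -13.4]
[-0.     -0.     -0.0855] [ 40.9  -4.2 -13.4]
[-0.     -0.     -0.0855] [ 41.1  -0.7 -13.4]
[-0.     -0.     -0.0855] [ 41.    2.8 -13.4]
[-0.     -0.     -0.0855] [ 40.6   6.3 -13.4]
[-0.     -0.     -0.0855] [ 39.9   9.8 -13.4]
[-0.     -0.     -0.0855] [ 38.9  13.1 -13.4]
[-0.     -0.     -0.0855] [ 37.7  16.4 -13.4]
[-0.     -0.     -0.0855] [ 36.1  19.6 -13.4]
```

step_arm --moves '[[[0,0,-0.0855,29,-29,-13.4,1],[0,0,-0.0855,31.4,-26.5,-13.4,1],[0,0,-0.0855,33.6,-23.7,-13.4,1],[0,0,-0.0855,35.5,-20.8,-13.4,1],[0,0,-0.0855,37,-17.7,-13.4,1],[0,0,-0.0855,38.5,-14.4,-13.4,1],[0,0,-0.0855,39.6,-11,-13.4,1],[0,0,-0.0855,40.4,-7.7,-13.4,1]]]'

```text
clock: 1.05
tool_pos: [0.3702, -0.3007, 0.3132]
tool_rot: [2.706, 1.595, 0.0]
contact_force: [0.2, -0.7, 0.0]
finger_gap: 0.0942
grip_force: 0.0
```

step_arm --moves '[[[0,0,-0.0855,41,-4.2,-13.4,1],[0,0,-0.0855,41,-0.7,-13.4,1],[0,0,-0.0855,41,2.8,-13.4,1],[0,0,-0.0855,40.6,6.3,-13.4,1],[0,0,-0.0855,40,9.8,-13.4,1],[0,0,-0.0855,39,13,-13.4,1],[0,0,-0.0855,37.7,16.4,-13.4,1],[0,0,-0.0855,36,19.6,-13.4,1]]]'

```text
clock: 1.85
tool_pos: [0.5002, 0.0015, 0.4205]
tool_rot: [2.014, 2.41, 0.0]
contact_force: [1.0, -0.6, 1.1]
finger_gap: 0.0935
grip_force: 0.0
```

```bash
python3 - <<'E'
from h import *
s=sensors.read_state(); print(s["clock"],s["tool_pos"],s["tool_rot"])
d=cam("wrist"); cv2.imwrite("pics/w1.png",d["pixels"])
import pickle; pickle.dump([d,cam("scene"),cam("side")],open("w1.pkl","wb"))
print(proj(d,[[.48,.063,.13],[.65,-.105,.13]]))
E
```

```text
1.85 [0.50016366 0.00146625 0.42048909] [2.01413873e+00 2.41045396e+00 1.72501025e-04]
[[313.23678405 136.40825209]
 [421.83481658 294.36894271]]
```

View pics/w1.png

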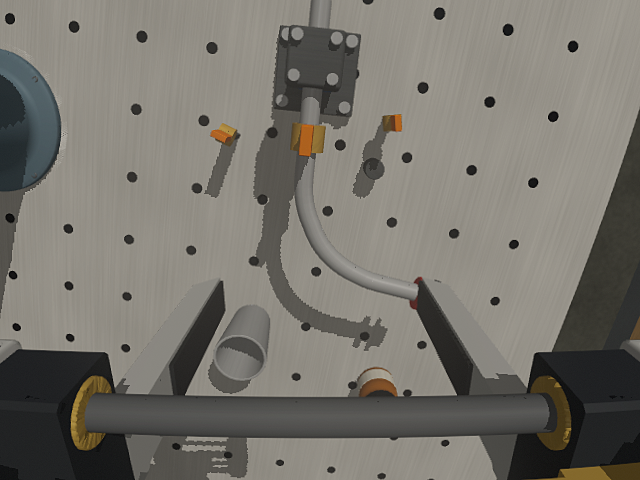

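The wrist view shows the head at (318,70), the collar with its ear at (308,138), and the bar bending from about (305,175) to the ring at (417,293), which a finger partly hides. The tumbler is at (241,345), the socket at (373,168) and the jar at (376,385). Next I'll trace the bar's centreline in the three views.

```bash
cat >trace.py <<'E'
from h import *
import pickle
from scipy.interpolate import splprep,splev
from scipy.ndimage import map_coordinates
W,S,D=pickle.load(open("w1.pkl","rb"))
S["pixels"]=cv2.imread("pics/scene0.png"); D["pixels"]=cv2.imread("pics/side0.png")
def centre(d,guess,w,n,reach):
    g=cv2.GaussianBlur(d["pixels"],(0,0),.8).astype(float)
    P=np.array(guess,float)
    for it in range(2):
        tck,_=splprep(P.T,s=0 if it==0 else len(P)*.3); u=np.linspace(0,1,n)
        c=np.array(splev(u,tck)).T; t=np.array(splev(u,tck,der=1)).T; nn=np.c_[-t[:,1],t[:,0]]/np.linalg.norm(t,axis=1)[:,None]
        o=np.arange(-reach-w,reach+w+.1,.25); out=[]
        for p,m in zip(c,nn):
            q=p+o[:,None]*m; pr=np.c_[[map_coordinates(g[:,:,k],[q[:,1],q[:,0]],order=1) for k in range(3)]]
            G=np.abs(np.gradient(pr,axis=1)).sum(0); best=(-1,0,0)
            for ww in np.arange(w*.85,w*1.16,.5):
                for cc in np.arange(-reach,reach+.1,.25):
                    a,b=np.interp([cc-ww/2,cc+ww/2],o,G); sc=min(a,b)*2+a+b
                    if sc>best[0]: best=(sc,cc,ww)
            out.append([*(p+best[1]*m),best[1],best[2]])
        out=np.array(out); P=out[:,:2]
    return out
if __name__=="__main__":
    w=centre(W,[(306,160),(305,175),(308,205),(318,232),(335,254),(357,272),(382,284),(408,291)],18,24,4)
    s=centre(S,np.array([(285,183),(250,193),(215,210),(160,245),(122,285),(105,330),(112,370),(128,398)])/5+[250,190],8,30,2)
    b=centre(D,np.array([(300,180),(350,207),(420,229),(500,234),(580,228),(650,205),(705,182)])/4+[240,190],8,30,2)
    print(w[::3].round(1)); print(s[::4].round(1)); print(b[::4].round(1))
    res=[]
    for p in w[:,:2]:
        r=[]
        for d,c in((S,s),(D,b)):
            zs=np.linspace(.1,.16,121); X=np.array([onz(W,p,z)[0] for z in zs]); q=proj(d,X)
            cu=c[:,:2]; t=np.linspace(0,len(cu)-1,600); cu=np.c_[np.interp(t,range(len(cu)),cu[:,0]),np.interp(t,range(len(cu)),cu[:,1])]
            dist=np.linalg.norm(q[:,None]-cu[None],axis=2).min(1); r+=[zs[dist.argmin()]]
        res.append([*onz(W,p,np.mean(r))[0],*r])
    res=np.array(res); print(res.round(4)); np.save("bar.npy",res)
    m=cv2.inRange(W["pixels"],(0,60,170),(90,170,255)); 
    n,l,st,ce=cv2.connectedComponentsWithStats(m)
    for i in range(1,n):
        if st[i,4]>60: print(st[i],ce[i].round(1))
    for n,p in[("tail",(321,8)),("nearhead",(311,105))]: print(n,onz(W,p,.13))
E
python3 trace.py
```

```text
[[ 3.051e+02  1.599e+02  0.000e+00  1.930e+01]
 [ 3.047e+02  1.847e+02 -2.000e-01  1.580e+01]
 [ 3.059e+02  2.095e+02  1.000e+00  1.930e+01]
 [ 3.136e+02  2.312e+02  2.000e-01  1.880e+01]
 [ 3.268e+02  2.523e+02  8.000e-01  1.880e+01]
 [ 3.455e+02  2.695e+02  8.000e-01  1.580e+01]
 [ 3.676e+02  2.809e+02  0.000e+00  1.530e+01]
 [ 3.919e+02  2.872e+02  8.000e-01  1.580e+01]]
[[ 3.065e+02  2.275e+02 -1.000e+00  8.800e+00]
 [ 2.993e+02  2.286e+02  0.000e+00  8.800e+00]
 [ 2.906e+02  2.326e+02  5.000e-01  6.800e+00]
 [ 2.828e+02  2.378e+02  0.000e+00  7.800e+00]
 [ 2.760e+02  2.445e+02 -5.000e-01  8.800e+00]
 [ 2.684e+02  2.512e+02  2.000e+00  6.800e+00]
 [ 2.691e+02  2.605e+02  8.000e-01  6.800e+00]
 [ 2.758e+02  2.665e+02  2.000e-01  6.800e+00]]
[[ 3.137e+02  2.369e+02  8.000e-01  8.800e+00]
 [ 3.267e+02  2.444e+02  1.200e+00  7.300e+00]
 [ 3.411e+02  2.476e+02  0.000e+00  8.300e+00]
 [ 3.557e+02  2.493e+02 -2.000e-01  8.300e+00]
 [ 3.706e+02  2.493e+02  0.000e+00  8.300e+00]
 [ 3.854e+02  2.475e+02  2.000e-01  8.300e+00]
 [ 3.998e+02  2.437e+02  2.000e-01  7.800e+00]
 [ 4.132e+02  2.3
[... 559 characters left out ...]
.0703  0.1312  0.132   0.1305]
 [ 0.529  -0.0818  0.1207  0.1095  0.132 ]
 [ 0.5382 -0.0862  0.1242  0.117   0.1315]
 [ 0.5464 -0.0863  0.1368  0.1425  0.131 ]
 [ 0.5573 -0.094   0.1285  0.125   0.132 ]
 [ 0.5678 -0.0968  0.1278  0.1235  0.132 ]
 [ 0.5778 -0.0993  0.129   0.126   0.132 ]
 [ 0.5882 -0.0999  0.13    0.1295  0.1305]
 [ 0.5982 -0.0986  0.133   0.136   0.13  ]
 [ 0.6086 -0.1001  0.1347  0.1385  0.131 ]
 [ 0.6195 -0.0997  0.1338  0.138   0.1295]
 [ 0.6296 -0.1001  0.135   0.1425  0.1275]]
[395 115   6  16  79] [397.9 121.7]
[211 125  23  17 180] [221.4 133. ]
[300 125  13  31 318] [305.8 139.6]
tail [[0.46468783 0.19735654 0.13      ]]
nearhead [[0.47158002 0.09646022 0.13      ]]
```

```bash
python3 - <<'E'
from h import *
import pickle
W,S,D=pickle.load(open("w1.pkl","rb"))
m=cv2.inRange(W["pixels"],(0,60,170),(90,170,255)); 
print(onz(W,[[300,127],[313,127],[300,155],[313,155],[305.8,139.6]],.196).round(4))
plan([.475,.062,.235],93.7,8)
E
```

```text
[[0.4664 0.0727 0.196 ]
 [0.4788 0.0749 0.196 ]
 [0.4709 0.0461 0.196 ]
 [0.4835 0.0483 0.196 ]
 [0.474  0.0618 0.196 ]]
[0.0001 0.0001 0.0143] [ 8.  -1.8 23.2]
[0.0001 0.0001 0.0143] [ 8.  -1.9 23.2]
[0.0001 0.0001 0.0143] [ 8.  -2.  23.2]
[0.0001 0.0001 0.0143] [ 8.  -2.1 23.2]
[0.0001 0.0001 0.0143] [ 7.9 -2.2 23.2]
[0.0001 0.0001 0.0143] [ 7.9 -2.4 23.2]
[0.0001 0.0001 0.0143] [ 7.8 -2.5 23.2]
[0.0001 0.0001 0.0143] [ 7.8 -2.6 23.2]
```

step_arm --moves '[[[0,0,0.0143,8,-1.8,23.2,1],[0,0,0.0143,8,-1.9,23.2,1],[0,0,0.0143,8,-2,23.2,1],[0,0,0.0143,8,-2.1,23.2,1],[0,0,0.0143,8,-2.2,23.2,1],[0,0,0.0143,8,-2.4,23.2,1],[0,0,0.0143,8,-2.5,23.2,1],[0,0,0.0143,8,-2.6,23.2,1]]]'

```text
clock: 2.8
tool_pos: [0.4737, 0.0601, 0.2326]
tool_rot: [-2.156, -2.284, 0.001]
contact_force: [-0.4, -0.3, -0.1]
finger_gap: 0.0939
grip_force: 0.0
```

```bash
python3 - <<'E'
from h import *
s=sensors.read_state(); print(s["clock"],s["tool_pos"],s["tool_rot"],s["contact_force"])
d=cam("wrist"); cv2.imwrite("pics/w2.png",d["pixels"])
m=cv2.inRange(d["pixels"],(0,60,170),(90,170,255)); n,l,st,ce=cv2.connectedComponentsWithStats(m)
for i in range(1,n):
    if st[i,4]>200:
        print(st[i],ce[i]); r=cv2.minAreaRect(np.argwhere(l==i)[:,::-1].astype(np.float32)); b=cv2.boxPoints(r); print(b,onz(d,b,.196).round(4))
E
```

```text
2.8 [0.47371149 0.06005896 0.2326119 ] [-2.15645195e+00 -2.28378941e+00  1.45137990e-03] [-0.36744704 -0.3275896  -0.10868058]
[439 172  21  29 239] [452.44351464 185.66108787]
[[439.00006 173.     ]
 [451.23724 167.10803]
 [465.16376 196.03232]
 [452.92657 201.92429]] [[0.5332 0.12   0.196 ]
 [0.5394 0.1236 0.196 ]
 [0.5494 0.1084 0.196 ]
 [0.543  0.1048 0.196 ]]
[179 211  37  35 675] [196.51851852 228.99703704]
[[175.89838 236.81061]
 [197.76443 205.83371]
 [217.23788 219.57968]
 [195.37183 250.55658]] [[0.39   0.0759 0.196 ]
 [0.4031 0.0945 0.196 ]
 [0.4138 0.0873 0.196 ]
 [0.4009 0.0684 0.196 ]]
[ 313  225   20   67 1216] [322.91118421 258.53536184]
[[313. 225.]
 [332. 225.]
 [332. 291.]
 [313. 291.]] [[0.467  0.0872 0.196 ]
 [0.4775 0.0878 0.196 ]
 [0.4801 0.0481 0.196 ]
 [0.4691 0.0475 0.196 ]]
```

View pics/w2.png

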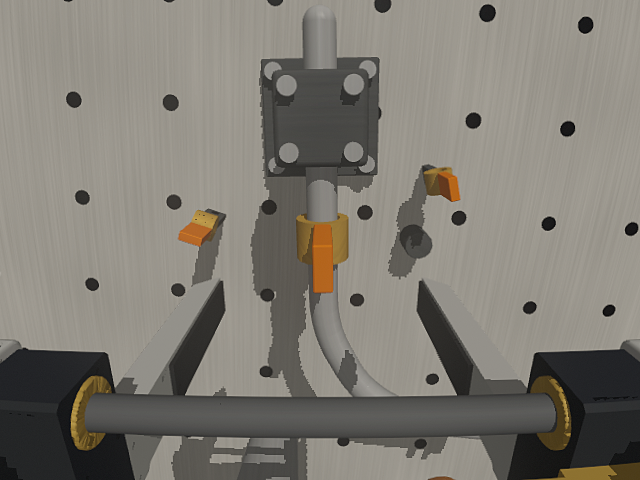

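The ear sits between the fingers: its top face is at (322,275) with its front edge on row 291, and the bar runs vertically in the image below it. Descending to grip.

step_arm --moves '[[[0,0,0,1,0.2,11,1],[0,0,0,1,0.2,11,1],[0,0,0,1,0.2,11,1],[0,0,0,0,0,11,1],[0,0,0,0,0,11,1],[0,0,0,0,0,11,1],[0,0,0,0,0,3,1],[0,0,0,0,0,0,1]]]'

```text
clock: 3.65
tool_pos: [0.4746, 0.0641, 0.1646]
tool_rot: [-2.152, -2.287, 0.001]
contact_force: [-0.2, 0.2, 0.4]
finger_gap: 0.0939
grip_force: 0.0
```

```bash
python3 - <<'E'
from h import *
s=sensors.read_state(); print(s["clock"],s["tool_pos"],s["tool_rot"],s["contact_force"],s["torque"],s["joints"])
d=cam("wrist"); m=cv2.inRange(d["pixels"],(0,60,170),(90,170,255)); n,l,st,ce=cv2.connectedComponentsWithStats(m)
for i in range(1,n):
    if st[i,4]>200:
        r=cv2.boundingRect((l==i).astype(np.uint8)); x,y,w,h=r; print(r,onz(d,[[x,y+h],[x+w,y+h]],.196).round(4))
E
```

```text
3.65 [0.47463767 0.06413266 0.16458008] [-2.15233731e+00 -2.28708225e+00  1.19670150e-03] [-0.17635927  0.15278283  0.44643179] [-0.06542073 -0.0594257   0.00877117] [-1.03014562e-01 -1.22882003e-01  2.02092388e+00  3.12955481e-06
  1.24481055e+00 -1.63700791e-01]
(463, 190, 28, 39) [[0.5258 0.1113 0.196 ]
 [0.5369 0.112  0.196 ]]
(144, 235, 50, 47) [[0.4014 0.0815 0.196 ]
 [0.4219 0.0829 0.196 ]]
(307, 265, 27, 101) [[0.469  0.0471 0.196 ]
 [0.4805 0.0478 0.196 ]]
```

step_arm --moves '[[[0,0,0,0,0,0,-1],[0,0,0,0,0,0,-1],[0,0,0,0,0,0,-1],[0,0,0,0,0,0,-1],[0,0,0,0,0,0,-1],[0,0,0,0,0,0,-1],[0,0,0,0,0,0,-1],[0,0,0,0,0,0,-1]]]'

```text
clock: 4.5
tool_pos: [0.475, 0.0641, 0.1653]
tool_rot: [2.153, 2.288, 0.0]
contact_force: [-0.3, 0.7, 0.2]
finger_gap: 0.0334
grip_force: 0.0
```

```bash
cat >>h.py <<'E'
def st():
    s=sensors.read_state(); R=Rn.from_rotvec(s["tool_rot"]).as_matrix()
    yaw=np.degrees(np.arctan2(R[1,0],R[0,0])); a=np.radians(yaw-180)
    f=s["contact_force"]; t=s["torque"]; al=np.array([np.cos(a),np.sin(a),0]); la=np.array([-np.sin(a),np.cos(a),0])
    print("t%.2f"%s["clock"],"pos",(s["tool_pos"]*1000).round(1),"head %.1f"%(yaw-180),"tilt",R[:2,2].round(3),"F along %.1f left %.1f up %.1f"%(f@al,f@la,f[2]),"T along %.2f left %.2f up %.2f"%(t@al,t@la,t[2]),"gap %.4f grip %.1f"%(s["finger_gap"],s["grip_force"]))
E
python3 -c "from h import *;st()"
```

```text
t4.50 pos [475.   64.1 165.3] head -86.5 tilt [0. 0.] F along -0.7 left -0.2 up 0.2 T along 0.09 left -0.05 up 0.00 gap 0.0334 grip 0.0
```

step_arm --moves '[[[0,0,0,0,0,0,-1],[0,0,0,0,0,0,-1],[0,0,0,0,0,0,-1],[0,0,0,0,0,0,-1],[0,0,0,0,0,-0.5,-1],[0,0,0,0,0,-0.5,-1],[0,0,0,0,0,-0.5,-1],[0,0,0,0,0,-0.5,-1]]]'

```text
clock: 5.3
tool_pos: [0.4746, 0.0641, 0.1668]
tool_rot: [-2.153, -2.287, 0.001]
contact_force: [0.1, 1.3, -3.7]
finger_gap: 0.0116
grip_force: 30.0
```

```bash
python3 - <<'E'
from h import *
st()
b=np.load("bar.npy")[:,:3]
# arc length fit: smooth spline of xy and z
from scipy.interpolate import splprep
s=np.r_[0,np.cumsum(np.linalg.norm(np.diff(b[:,:2],axis=0),axis=1))]
p=[np.polynomial.Polynomial.fit(s,b[:,i],5) for i in(0,1)]
for q in np.arange(0,.24,.015):
    t=[k.deriv()(q) for k in p]; print("%.3f"%q,(p[0](q)*1000).round(1),(p[1](q)*1000).round(1),"head %.1f"%np.degrees(np.arctan2(t[1],t[0])))
E
```

```text
t5.30 pos [474.6  64.1 166.8] head -86.5 tilt [-0.001  0.   ] F along -1.3 left 0.2 up -3.7 T along 0.06 left -0.02 up 0.02 gap 0.0116 grip 30.0
0.000 475.2 35.3 head -86.3
0.015 476.7 19.4 head -82.7
0.030 479.1 5.0 head -78.2
0.045 482.6 -8.8 head -73.3
0.060 487.2 -22.1 head -68.2
0.075 493.1 -35.0 head -62.9
0.090 500.3 -47.5 head -57.2
0.105 508.9 -59.4 head -51.0
0.120 518.7 -70.2 head -44.1
0.135 529.8 -79.6 head -36.4
0.150 542.1 -87.3 head -28.1
0.165 555.4 -93.2 head -19.5
0.180 569.5 -97.1 head -11.5
0.195 584.3 -99.2 head -4.8
0.210 599.4 -99.8 head -0.5
0.225 614.4 -99.7 head 0.4
```

```bash
cat >>h.py <<'E'
b=np.load("bar.npy")[:,:3]; _s=np.r_[0,np.cumsum(np.linalg.norm(np.diff(b[:,:2],axis=0),axis=1))]
P=[np.polynomial.Polynomial.fit(_s,b[:,i],5) for i in(0,1)]
def go(ds,left=0,up=0,turn=0,n=8):
    """advance ds mm along the traced path; left/up: extra shift mm; turn: extra heading deg"""
    st(); s=sensors.read_state(); p0=s["tool_pos"]; R0=Rn.from_rotvec(s["tool_rot"]).as_matrix()
    q=np.linspace(-.05,.26,3101); X=np.c_[P[0](q),P[1](q)]
    lo=q<.0; X[lo]=[.4752,.0353]+np.outer(q[lo],[.0645,-.998]); hi=q>.21; X[hi]=X[~hi][-1]+np.outer(q[hi]-.21,[1,0])
    T=np.gradient(X,q,axis=0); H=np.unwrap(np.arctan2(T[:,1],T[:,0]))
    def at(v): return np.array([np.interp(v,q,X[:,0]),np.interp(v,q,X[:,1])]),np.interp(v,q,H)
    i=np.linalg.norm(X-p0[:2],axis=1).argmin(); s0=q[i]; h0=np.arctan2(R0[1,0],R0[0,0])-np.pi; h0=(h0+np.pi)%(2*np.pi)-np.pi
    c,h=at(s0); N=np.array([-np.sin(h),np.cos(h)]); lat=(p0[:2]-c)@N
    ce,he=at(s0+ds/1000); Ne=np.array([-np.sin(he),np.cos(he)])
    print("s %.1f lateral off path %.1f mm, heading off %.1f deg; at end head %.1f"%(s0*1e3,lat*1e3,np.degrees(h0-h),np.degrees(he)))
    he+=np.radians(turn); dh=((he-h0))/n
    pts=[]
    for k in range(n+1):
        f=k/n; c,h=at(s0+ds/1000*f); pts.append(c+np.array([-np.sin(h),np.cos(h)])*(lat+left/1000*f))
    for k in range(n):
        a=h0+dh*k; d=(pts[k+1]-pts[k])*1000; print("wz %.4f  x %.2f y %.2f z %.2f"%(-dh,-(d@[np.cos(a),np.sin(a)]),d@[-np.sin(a),np.cos(a)],-up/n))
E
python3 -c "from h import *;go(24)"
```

```text
t5.30 pos [474.6  64.1 166.8] head -86.5 tilt [-0.001  0.   ] F along -1.3 left 0.2 up -3.7 T along 0.06 left -0.02 up 0.02 gap 0.0116 grip 30.0
s -28.8 lateral off path 1.2 mm, heading off -0.2 deg; at end head -86.3
wz -0.0005  x -3.00 y 0.01 z 0.00
wz -0.0005  x -3.00 y 0.01 z 0.00
wz -0.0005  x -3.00 y 0.01 z 0.00
wz -0.0005  x -3.00 y 0.01 z 0.00
wz -0.0005  x -3.00 y 0.01 z 0.00
wz -0.0005  x -3.00 y 0.00 z 0.00
wz -0.0005  x -3.00 y 0.00 z 0.00
wz -0.0005  x -3.00 y 0.00 z 0.00
```

step_arm --moves '[[[0,0,0,-3,0,0,-1],[0,0,0,-3,0,0,-1],[0,0,0,-3,0,0,-1],[0,0,0,-3,0,0,-1],[0,0,0,-3,0,0,-1],[0,0,0,-3,0,0,-1],[0,0,0,-3,0,0,-1],[0,0,0,-3,0,0,-1]]]'

```text
clock: 6.1
tool_pos: [0.4764, 0.0399, 0.1673]
tool_rot: [-2.153, -2.288, -0.0]
contact_force: [0.2, 0.2, -3.8]
finger_gap: 0.0119
grip_force: 30.0
```

```bash
python3 -c "from h import *;go(16)"
```

```text
t6.10 pos [476.4  39.9 167.3] head -86.5 tilt [-0.  0.] F along -0.2 left 0.2 up -3.8 T along 0.13 left -0.02 up 0.03 gap 0.0119 grip 30.0
s -4.5 lateral off path 1.5 mm, heading off -0.2 deg; at end head -83.6
wz -0.0064  x -2.00 y 0.01 z 0.00
wz -0.0064  x -2.00 y -0.00 z 0.00
wz -0.0064  x -2.19 y 0.01 z 0.00
wz -0.0064  x -2.19 y -0.01 z 0.00
wz -0.0064  x -2.15 y -0.01 z 0.00
wz -0.0064  x -2.12 y -0.01 z 0.00
wz -0.0064  x -2.09 y -0.00 z 0.00
wz -0.0064  x -2.06 y 0.00 z 0.00
```

step_arm --moves '[[[0,0,-0.006,-2,0,0,-1],[0,0,-0.006,-2,0,0,-1],[0,0,-0.006,-2.1,0,0,-1],[0,0,-0.006,-2.1,0,0,-1],[0,0,-0.006,-2.1,0,0,-1],[0,0,-0.006,-2.1,0,0,-1],[0,0,-0.006,-2.1,0,0,-1],[0,0,-0.006,-2,0,0,-1]]]'

```text
clock: 6.9
tool_pos: [0.4778, 0.0235, 0.1672]
tool_rot: [-2.097, -2.339, -0.0]
contact_force: [0.1, -0.4, -3.5]
finger_gap: 0.0117
grip_force: 30.0
```

```bash
python3 -c "from h import *;go(16)"
```

```text
t6.90 pos [477.8  23.5 167.2] head -83.7 tilt [-0.  0.] F along 0.4 left 0.1 up -3.5 T along 0.12 left 0.05 up 0.03 gap 0.0117 grip 30.0
s 11.1 lateral off path 1.5 mm, heading off -0.0 deg; at end head -79.2
wz -0.0100  x -2.04 y 0.01 z 0.00
wz -0.0100  x -2.02 y 0.01 z 0.00
wz -0.0100  x -1.99 y 0.01 z 0.00
wz -0.0100  x -1.97 y 0.01 z 0.00
wz -0.0100  x -1.96 y 0.01 z 0.00
wz -0.0100  x -1.94 y 0.01 z 0.00
wz -0.0100  x -1.93 y 0.01 z 0.00
wz -0.0100  x -1.91 y 0.01 z 0.00
```

step_arm --moves '[[[0,0,-0.01,-2,0,0,-1],[0,0,-0.01,-2,0,0,-1],[0,0,-0.01,-2,0,0,-1],[0,0,-0.01,-2,0,0,-1],[0,0,-0.01,-2,0,0,-1],[0,0,-0.01,-2,0,0,-1],[0,0,-0.01,-2,0,0,-1],[0,0,-0.01,-2,0,0,-1]]]'

```text
clock: 7.7
tool_pos: [0.4801, 0.0077, 0.1672]
tool_rot: [-2.001, -2.422, -0.0]
contact_force: [-0.1, -0.6, -3.0]
finger_gap: 0.012
grip_force: 30.0
```

```bash
python3 -c "from h import *;go(16)"
```

```text
t7.70 pos [480.1   7.7 167.2] head -79.1 tilt [-0.  0.] F along 0.5 left -0.2 up -3.0 T along 0.15 left -0.06 up 0.04 gap 0.0120 grip 30.0
s 27.4 lateral off path 1.5 mm, heading off -0.1 deg; at end head -73.9
wz -0.0115  x -1.90 y 0.01 z 0.00
wz -0.0115  x -1.89 y 0.01 z 0.00
wz -0.0115  x -1.88 y 0.01 z 0.00
wz -0.0115  x -1.88 y 0.01 z 0.00
wz -0.0115  x -1.87 y 0.01 z 0.00
wz -0.0115  x -1.87 y 0.01 z 0.00
wz -0.0115  x -1.86 y 0.01 z 0.00
wz -0.0115  x -1.86 y 0.01 z 0.00
```

step_arm --moves '[[[0,0,-0.012,-2,0,0,-1],[0,0,-0.012,-2,0,0,-1],[0,0,-0.012,-2,0,0,-1],[0,0,-0.012,-2,0,0,-1],[0,0,-0.012,-2,0,0,-1],[0,0,-0.012,-2,0,0,-1],[0,0,-0.012,-2,0,0,-1],[0,0,-0.012,-2,0,0,-1]]]'

```text
clock: 8.5
tool_pos: [0.4837, -0.0079, 0.1672]
tool_rot: [-1.883, -2.515, 0.0]
contact_force: [0.7, -0.2, -3.7]
finger_gap: 0.0119
grip_force: 30.0
```

```bash
python3 -c "from h import *;go(16)"
```

```text
t8.50 pos [483.7  -7.9 167.2] head -73.6 tilt [-0.  0.] F along 0.4 left 0.6 up -3.7 T along 0.02 left -0.01 up -0.01 gap 0.0119 grip 30.0
s 44.4 lateral off path 1.3 mm, heading off -0.1 deg; at end head -68.1
wz -0.0121  x -1.86 y 0.01 z 0.00
wz -0.0121  x -1.86 y 0.01 z 0.00
wz -0.0121  x -1.86 y 0.01 z 0.00
wz -0.0121  x -1.86 y 0.01 z 0.00
wz -0.0121  x -1.86 y 0.01 z 0.00
wz -0.0121  x -1.87 y 0.01 z 0.00
wz -0.0121  x -1.87 y 0.01 z 0.00
wz -0.0121  x -1.87 y 0.01 z 0.00
```

step_arm --moves '[[[0,0,-0.013,-2,0,0,-1],[0,0,-0.013,-2,0,0,-1],[0,0,-0.013,-2,0,0,-1],[0,0,-0.013,-2,0,0,-1],[0,0,-0.013,-2,0,0,-1],[0,0,-0.013,-2,0,0,-1],[0,0,-0.013,-2,0,0,-1],[0,0,-0.013,-2,0,0,-1]]]'

```text
clock: 9.3
tool_pos: [0.489, -0.023, 0.1673]
tool_rot: [1.749, 2.609, -0.0]
contact_force: [-0.8, 0.3, -3.5]
finger_gap: 0.0117
grip_force: 30.0
```

```bash
python3 -c "from h import *;go(16)"
```

```text
t9.30 pos [489.  -23.  167.3] head -67.7 tilt [ 0. -0.] F along -0.6 left -0.6 up -3.5 T along -0.06 left 0.05 up 0.03 gap 0.0117 grip 30.0
s 61.6 lateral off path 1.2 mm, heading off -0.0 deg; at end head -61.9
wz -0.0125  x -1.88 y 0.01 z 0.00
wz -0.0125  x -1.88 y 0.01 z 0.00
wz -0.0125  x -1.88 y 0.01 z 0.00
wz -0.0125  x -1.89 y 0.01 z 0.00
wz -0.0125  x -1.89 y 0.01 z 0.00
wz -0.0125  x -1.89 y 0.01 z 0.00
wz -0.0125  x -1.90 y 0.01 z 0.00
wz -0.0125  x -1.90 y 0.01 z 0.00
```

step_arm --moves '[[[0,0,-0.0135,-2,0,0,-1],[0,0,-0.0135,-2,0,0,-1],[0,0,-0.0135,-2,0,0,-1],[0,0,-0.0135,-2,0,0,-1],[0,0,-0.0135,-2,0,0,-1],[0,0,-0.0135,-2,0,0,-1],[0,0,-0.0135,-2,0,0,-1],[0,0,-0.0135,-2,0,0,-1]]]'

```text
clock: 10.1
tool_pos: [0.4958, -0.0375, 0.1673]
tool_rot: [1.606, 2.7, 0.0]
contact_force: [0.4, 0.4, -3.6]
finger_gap: 0.012
grip_force: 30.0
```

```bash
python3 - <<'E'
from h import *
go(16)
d=cam("scene"); x=proj(d,[[.5,-.04,.13]])[0].astype(int); print(x)
A=d["pixels"][x[1]-45:x[1]+65,x[0]-50:x[0]+80]; B=cam("side"); y=proj(B,[[.5,-.04,.13]])[0].astype(int)
b=B["pixels"][y[1]-45:y[1]+65,y[0]-50:y[0]+80]
cv2.imwrite("pics/mid.png",cv2.resize(np.hstack([A,b]),None,fx=3,fy=3,interpolation=cv2.INTER_CUBIC))
E
```

```text
t10.10 pos [495.8 -37.5 167.3] head -61.5 tilt [0. 0.] F along -0.1 left 0.5 up -3.6 T along 0.08 left -0.05 up 0.01 gap 0.0120 grip 30.0
s 78.6 lateral off path 1.2 mm, heading off 0.1 deg; at end head -55.4
wz -0.0133  x -1.91 y 0.01 z 0.00
wz -0.0133  x -1.91 y 0.01 z 0.00
wz -0.0133  x -1.91 y 0.01 z 0.00
wz -0.0133  x -1.91 y 0.01 z 0.00
wz -0.0133  x -1.92 y 0.01 z 0.00
wz -0.0133  x -1.92 y 0.01 z 0.00
wz -0.0133  x -1.92 y 0.01 z 0.00
wz -0.0133  x -1.92 y 0.01 z 0.00
[281 238]
```

View pics/mid.png

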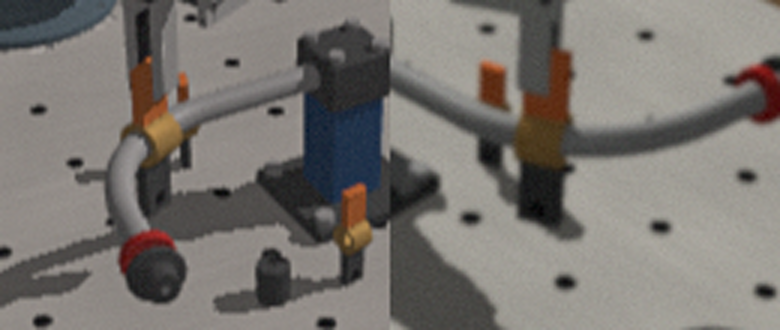

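The collar is partway round the bend, ear upright and held in the fingers (left half about (152,135), right half about (540,140)). The bar passes through it cleanly.

step_arm --moves '[[[0,0,-0.0135,-2,0,0,-1],[0,0,-0.0135,-2,0,0,-1],[0,0,-0.0135,-2,0,0,-1],[0,0,-0.0135,-2,0,0,-1],[0,0,-0.014,-2,0,0,-1],[0,0,-0.014,-2,0,0,-1],[0,0,-0.014,-2,0,0,-1],[0,0,-0.014,-2,0,0,-1]]]'

```text
clock: 11.0
tool_pos: [0.504, -0.0512, 0.1672]
tool_rot: [-1.455, -2.784, -0.0]
contact_force: [0.3, 0.6, -4.5]
finger_gap: 0.012
grip_force: 30.0
```

```bash
python3 -c "from h import *;go(16)"
```

```text
t11.00 pos [504.  -51.2 167.2] head -55.2 tilt [-0.  0.] F along -0.3 left 0.5 up -4.5 T along 0.08 left -0.07 up 0.01 gap 0.0120 grip 30.0
s 95.2 lateral off path 1.1 mm, heading off -0.0 deg; at end head -48.2
wz -0.0151  x -1.93 y 0.02 z 0.00
wz -0.0151  x -1.93 y 0.01 z 0.00
wz -0.0151  x -1.93 y 0.01 z 0.00
wz -0.0151  x -1.93 y 0.01 z 0.00
wz -0.0151  x -1.93 y 0.01 z 0.00
wz -0.0151  x -1.93 y 0.01 z 0.00
wz -0.0151  x -1.93 y 0.01 z 0.00
wz -0.0151  x -1.93 y 0.01 z 0.00
```

step_arm --moves '[[[0,0,-0.015,-2,0,0,-1],[0,0,-0.015,-2,0,0,-1],[0,0,-0.015,-2,0,0,-1],[0,0,-0.015,-2,0,0,-1],[0,0,-0.015,-2,0,0,-1],[0,0,-0.015,-2,0,0,-1],[0,0,-0.015,-2,0,0,-1],[0,0,-0.015,-2,0,0,-1]]]'

```text
clock: 11.8
tool_pos: [0.5138, -0.0638, 0.1672]
tool_rot: [-1.285, -2.867, -0.0]
contact_force: [-0.9, -0.9, -3.9]
finger_gap: 0.0116
grip_force: 30.0
```

```bash
python3 -c "from h import *;go(16)"
```

```text
t11.80 pos [513.8 -63.8 167.2] head -48.3 tilt [-0.  0.] F along 0.1 left -1.2 up -3.9 T along 0.18 left -0.03 up 0.00 gap 0.0116 grip 30.0
s 111.8 lateral off path 0.9 mm, heading off -0.3 deg; at end head -40.2
wz -0.0177  x -1.93 y 0.03 z 0.00
wz -0.0177  x -1.93 y 0.02 z 0.00
wz -0.0177  x -1.93 y 0.02 z 0.00
wz -0.0177  x -1.93 y 0.02 z 0.00
wz -0.0177  x -1.93 y 0.02 z 0.00
wz -0.0177  x -1.93 y 0.02 z 0.00
wz -0.0177  x -1.93 y 0.02 z 0.00
wz -0.0177  x -1.93 y 0.02 z 0.00
```

step_arm --moves '[[[0,0,-0.017,-2,0,0,-1],[0,0,-0.017,-2,0,0,-1],[0,0,-0.017,-2,0,0,-1],[0,0,-0.017,-2,0,0,-1],[0,0,-0.017,-2,0,0,-1],[0,0,-0.017,-2,0,0,-1],[0,0,-0.017,-2,0,0,-1],[0,0,-0.017,-2,0,0,-1]]]'

```text
clock: 12.6
tool_pos: [0.5251, -0.0746, 0.1671]
tool_rot: [-1.087, -2.947, -0.001]
contact_force: [0.0, 2.5, -3.9]
finger_gap: 0.0113
grip_force: 30.0
```

```bash
python3 -c "from h import *;go(16)"
```

```text
t12.60 pos [525.1 -74.6 167.1] head -40.5 tilt [-0.     0.001] F along -1.6 left 1.9 up -3.9 T along 0.66 left 0.46 up 0.10 gap 0.0113 grip 30.0
s 128.0 lateral off path 1.0 mm, heading off -0.4 deg; at end head -31.5
wz -0.0197  x -1.93 y 0.03 z 0.00
wz -0.0197  x -1.92 y 0.03 z 0.00
wz -0.0197  x -1.92 y 0.03 z 0.00
wz -0.0197  x -1.92 y 0.02 z 0.00
wz -0.0197  x -1.92 y 0.02 z 0.00
wz -0.0197  x -1.92 y 0.02 z 0.00
wz -0.0197  x -1.92 y 0.02 z 0.00
wz -0.0197  x -1.92 y 0.02 z 0.00
```

A light sideways touch: the bar pushes the collar left and back, so I'll ease left and turn a bit more.

step_arm --moves '[[[0,0,-0.018,-0.5,0.5,0,-1],[0,0,-0.02,-1.5,0.3,0,-1],[0,0,-0.02,-2,0.1,0,-1],[0,0,-0.02,-2,0.1,0,-1],[0,0,-0.02,-2,0,0,-1],[0,0,-0.02,-2,0,0,-1],[0,0,-0.02,-2,0,0,-1],[0,0,-0.02,-2,0,0,-1]]]'

```text
clock: 13.4
tool_pos: [0.5371, -0.0826, 0.1672]
tool_rot: [-0.851, -3.024, 0.0]
contact_force: [-0.4, -0.1, -3.6]
finger_gap: 0.0119
grip_force: 30.0
```

```bash
python3 -c "from h import *;go(14)"
```

```text
t13.40 pos [537.1 -82.6 167.2] head -31.4 tilt [-0. -0.] F along -0.3 left -0.2 up -3.6 T along 0.18 left 0.04 up 0.02 gap 0.0119 grip 30.0
s 143.0 lateral off path 1.6 mm, heading off 0.6 deg; at end head -24.1
wz -0.0161  x -1.67 y -0.00 z 0.00
wz -0.0161  x -1.67 y -0.00 z 0.00
wz -0.0161  x -1.67 y 0.00 z 0.00
wz -0.0161  x -1.67 y 0.00 z 0.00
wz -0.0161  x -1.67 y 0.01 z 0.00
wz -0.0161  x -1.67 y 0.01 z 0.00
wz -0.0161  x -1.67 y 0.01 z 0.00
wz -0.0161  x -1.67 y 0.01 z 0.00
```

step_arm --moves '[[[0,0,-0.0175,-1.7,0.05,0,-1],[0,0,-0.0175,-1.7,0.05,0,-1],[0,0,-0.0175,-1.7,0.05,0,-1],[0,0,-0.0175,-1.7,0.05,0,-1],[0,0,-0.0175,-1.7,0.05,0,-1],[0,0,-0.0175,-1.7,0.05,0,-1],[0,0,-0.0175,-1.7,0.05,0,-1],[0,0,-0.0175,-1.7,0.05,0,-1]]]'

```text
clock: 14.2
tool_pos: [0.5493, -0.0885, 0.1673]
tool_rot: [-0.638, -3.076, 0.0]
contact_force: [0.9, 0.3, -4.5]
finger_gap: 0.0116
grip_force: 30.0
```

```bash
python3 -c "from h import *;go(14)"
```

```text
t14.20 pos [549.3 -88.5 167.3] head -23.4 tilt [-0. -0.] F along 0.7 left 0.7 up -4.5 T along 0.09 left -0.12 up 0.01 gap 0.0116 grip 30.0
s 157.3 lateral off path 2.1 mm, heading off 0.5 deg; at end head -16.0
wz -0.0161  x -1.66 y 0.00 z 0.00
wz -0.0161  x -1.66 y 0.00 z 0.00
wz -0.0161  x -1.66 y 0.01 z 0.00
wz -0.0161  x -1.67 y 0.01 z 0.00
wz -0.0161  x -1.67 y 0.01 z 0.00
wz -0.0161  x -1.67 y 0.01 z 0.00
wz -0.0161  x -1.67 y 0.01 z 0.00
wz -0.0161  x -1.68 y 0.01 z 0.00
```

step_arm --moves '[[[0,0,-0.016,-1.7,0,0,-1],[0,0,-0.016,-1.7,0,0,-1],[0,0,-0.016,-1.7,0,0,-1],[0,0,-0.016,-1.7,0,0,-1],[0,0,-0.016,-1.7,0,0,-1],[0,0,-0.016,-1.7,0,0,-1],[0,0,-0.016,-1.7,0,0,-1],[0,0,-0.016,-1.7,0,0,-1]]]'

```text
clock: 15.0
tool_pos: [0.562, -0.0932, 0.1672]
tool_rot: [-0.44, -3.111, -0.0]
contact_force: [0.1, 0.6, -3.4]
finger_gap: 0.0118
grip_force: 30.0
```

```bash
python3 -c "from h import *;go(14)"
```

```text
t15.00 pos [562.  -93.2 167.2] head -16.1 tilt [-0.  0.] F along -0.1 left 0.6 up -3.4 T along 0.11 left -0.12 up 0.02 gap 0.0118 grip 30.0
s 171.6 lateral off path 2.0 mm, heading off -0.2 deg; at end head -8.8
wz -0.0159  x -1.68 y 0.02 z 0.00
wz -0.0159  x -1.68 y 0.02 z 0.00
wz -0.0159  x -1.69 y 0.02 z 0.00
wz -0.0159  x -1.69 y 0.02 z 0.00
wz -0.0159  x -1.69 y 0.02 z 0.00
wz -0.0159  x -1.70 y 0.02 z 0.00
wz -0.0159  x -1.70 y 0.02 z 0.00
wz -0.0159  x -1.71 y 0.02 z 0.00
```

step_arm --moves '[[[0,0,-0.0155,-1.7,0,0,-1],[0,0,-0.0155,-1.7,0,0,-1],[0,0,-0.0155,-1.7,0,0,-1],[0,0,-0.0155,-1.7,0,0,-1],[0,0,-0.0155,-1.7,0,0,-1],[0,0,-0.0155,-1.7,0,0,-1],[0,0,-0.0155,-1.7,0,0,-1],[0,0,-0.0155,-1.7,0,0,-1]]]'

```text
clock: 15.8
tool_pos: [0.5753, -0.0963, 0.1672]
tool_rot: [-0.246, -3.132, -0.0]
contact_force: [0.4, 0.7, -3.8]
finger_gap: 0.0119
grip_force: 30.0
```

```bash
python3 -c "from h import *;go(12)"
```

```text
t15.80 pos [575.3 -96.3 167.2] head -9.0 tilt [-0.  0.] F along 0.3 left 0.8 up -3.8 T along 0.18 left -0.12 up 0.01 gap 0.0119 grip 30.0
s 185.6 lateral off path 1.8 mm, heading off -0.2 deg; at end head -3.9
wz -0.0111  x -1.47 y 0.01 z 0.00
wz -0.0111  x -1.47 y 0.01 z 0.00
wz -0.0111  x -1.47 y 0.02 z 0.00
wz -0.0111  x -1.48 y 0.02 z 0.00
wz -0.0111  x -1.48 y 0.01 z 0.00
wz -0.0111  x -1.48 y 0.01 z 0.00
wz -0.0111  x -1.48 y 0.01 z 0.00
wz -0.0111  x -1.49 y 0.01 z 0.00
```

step_arm --moves '[[[0,0,-0.011,-1.5,0,0,-1],[0,0,-0.011,-1.5,0,0,-1],[0,0,-0.011,-1.5,0,0,-1],[0,0,-0.011,-1.5,0,0,-1],[0,0,-0.011,-1.5,0,0,-1],[0,0,-0.011,-1.5,0,0,-1],[0,0,-0.011,-1.5,0,0,-1],[0,0,-0.011,-1.5,0,0,-1]]]'

```text
clock: 16.6
tool_pos: [0.5871, -0.0978, 0.1672]
tool_rot: [-0.109, -3.139, 0.0]
contact_force: [-0.9, -0.6, -4.1]
finger_gap: 0.0121
grip_force: 30.0
```

```bash
python3 - <<'E'
from h import *
go(12)
d=cam("scene"); X=[[.62,-.1,.13]]; x=proj(d,X)[0].astype(int)
A=d["pixels"][x[1]-50:x[1]+50,x[0]-60:x[0]+60]; B=cam("side"); y=proj(B,X)[0].astype(int)
b=B["pixels"][y[1]-50:y[1]+50,y[0]-60:y[0]+60]
cv2.imwrite("pics/near.png",cv2.resize(np.hstack([A,b]),None,fx=3.3,fy=3.3,interpolation=cv2.INTER_CUBIC))
import pickle; pickle.dump([d,B,x,y],open("near.pkl","wb")); print(x,y)
E
```

```text
t16.60 pos [587.1 -97.8 167.2] head -4.0 tilt [-0. -0.] F along -0.8 left -0.7 up -4.1 T along -0.05 left -0.07 up 0.01 gap 0.0121 grip 30.0
s 197.6 lateral off path 1.6 mm, heading off -0.1 deg; at end head -0.6
wz -0.0074  x -1.49 y 0.01 z 0.00
wz -0.0074  x -1.49 y 0.01 z 0.00
wz -0.0074  x -1.50 y 0.01 z 0.00
wz -0.0074  x -1.50 y 0.01 z 0.00
wz -0.0074  x -1.50 y 0.01 z 0.00
wz -0.0074  x -1.50 y 0.01 z 0.00
wz -0.0074  x -1.50 y 0.01 z 0.00
wz -0.0074  x -1.50 y 0.01 z 0.00
[277 272] [410 238]
```

View pics/near.png

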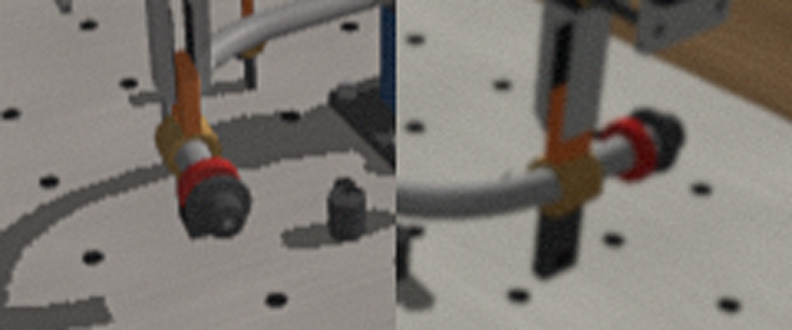

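The collar has come through the bend. It sits about 20–25 mm short of the red ring (left half: collar (188,145), ring (208,180)), ear up.

step_arm --moves '[[[0,0,-0.008,-1.5,0,0,-1],[0,0,-0.008,-1.5,0,0,-1],[0,0,-0.008,-1.5,0,0,-1],[0,0,-0.008,-1.5,0,0,-1],[0,0,-0.008,-1.5,0,0,-1],[0,0,-0.008,-1.5,0,0,-1],[0,0,-0.008,-1.5,0,0,-1],[0,0,-0.004,-1.5,0,0,-1]]]'

```text
clock: 17.5
tool_pos: [0.599, -0.0985, 0.1671]
tool_rot: [-0.015, -3.141, 0.001]
contact_force: [-2.1, -2.8, -4.5]
finger_gap: 0.0118
grip_force: 30.0
```

```bash
python3 -c "from h import *;st()"
```

```text
t17.50 pos [599.  -98.5 167.1] head -0.6 tilt [-0.001 -0.001] F along -2.1 left -2.8 up -4.5 T along -0.59 left 0.29 up -0.08 gap 0.0118 grip 30.0
```

The bar now pushes the collar right, so I'll ease right and turn back slightly.

step_arm --moves '[[[0,0,0.01,0,-0.5,0.2,-1],[0,0,0.01,0,-0.5,0.2,-1],[0,0,0.01,-0.5,0,0,-1],[0,0,0,-1,0,0,-1],[0,0,0,-1,0,0,-1],[0,0,0,-1,0,0,-1],[0,0,0,-1,0,0,-1],[0,0,0,-1,0,0,-1]]]'

```text
clock: 18.3
tool_pos: [0.6047, -0.0994, 0.1669]
tool_rot: [0.063, 3.141, 0.0]
contact_force: [-0.4, -1.5, -4.2]
finger_gap: 0.0117
grip_force: 30.0
```

```bash
python3 -c "from h import *;st()"
```

```text
t18.30 pos [604.7 -99.4 166.9] head -2.3 tilt [0. 0.] F along -0.4 left -1.5 up -4.2 T along -0.20 left 0.09 up -0.05 gap 0.0117 grip 30.0
```

step_arm --moves '[[[0,0,0.01,0,-0.5,0,-1],[0,0,0.01,-0.5,-0.3,0,-1],[0,0,0,-1,0,0,-1],[0,0,0,-1,0,0,-1],[0,0,0,-1,0,0,-1],[0,0,0,-1,0,0,-1],[0,0,0,-1,0,0,-1],[0,0,0,0,0,0,-1]]]'

```text
clock: 19.1
tool_pos: [0.6102, -0.1006, 0.1669]
tool_rot: [0.095, 3.14, -0.0]
contact_force: [-0.1, 0.2, -3.9]
finger_gap: 0.0121
grip_force: 30.0
```

```bash
python3 -c "from h import *;st()"
```

```text
t19.10 pos [ 610.2 -100.6  166.9] head -3.4 tilt [ 0. -0.] F along -0.1 left 0.2 up -3.9 T along 0.03 left -0.10 up 0.07 gap 0.0121 grip 30.0
```

step_arm --moves '[[[0,0,0,-1,0,0,-1],[0,0,0,-1,0,0,-1],[0,0,0,-1,0,0,-1],[0,0,0,-1,0,0,-1],[0,0,0,-1,0,0,-1],[0,0,0,-1,0,0,-1],[0,0,0,-0.5,0,0,-1],[0,0,0,0,0,0,-1]]]'

```text
clock: 19.9
tool_pos: [0.6165, -0.101, 0.1668]
tool_rot: [0.095, 3.14, -0.0]
contact_force: [-0.6, -0.8, -4.7]
finger_gap: 0.0119
grip_force: 30.0
```

```bash
python3 -c "from h import *;st()"
```

```text
t19.90 pos [ 616.5 -101.   166.8] head -3.5 tilt [ 0. -0.] F along -0.6 left -0.8 up -4.7 T along 0.00 left -0.09 up -0.02 gap 0.0119 grip 30.0
```

step_arm --moves '[[[0,0,0,-1,-0.1,0.2,-1],[0,0,0,-1,0,0.2,-1],[0,0,0,-1,0,0.1,-1],[0,0,0,-1,0,0,-1],[0,0,0,-0.7,0,0,-1],[0,0,0,-0.7,0,0,-1],[0,0,0,-0.5,0,0,-1],[0,0,0,0,0,0,-1]]]'

```text
clock: 20.7
tool_pos: [0.622, -0.1012, 0.1661]
tool_rot: [-0.095, -3.139, -0.001]
contact_force: [-4.6, 1.1, -3.7]
finger_gap: 0.0115
grip_force: 30.0
```

```bash
python3 -c "from h import *;st()"
```

```text
t20.70 pos [ 622.  -101.2  166.1] head -3.5 tilt [-0.001  0.   ] F along -4.7 left 0.8 up -3.7 T along 0.29 left 0.86 up -0.05 gap 0.0115 grip 30.0
```

The ring is in contact at about 4.7 N. Sliding it gently.

step_arm --moves '[[[0,0,0,-1,0,0,-1],[0,0,0,-1,0,0,-1],[0,0,0,-1,0,0,-1],[0,0,0,-1,0,0,-1],[0,0,0,-0.7,0,0,-1],[0,0,0,-0.7,0,0,-1],[0,0,0,-0.6,0,0,-1],[0,0,0,0,0,0,-1]]]'

```text
clock: 21.5
tool_pos: [0.6285, -0.1018, 0.1664]
tool_rot: [0.095, 3.14, -0.0]
contact_force: [-4.7, 2.2, -3.6]
finger_gap: 0.0115
grip_force: 30.0
```

```bash
python3 -c "from h import *;st()"
```

```text
t21.50 pos [ 628.5 -101.8  166.4] head -3.4 tilt [ 0. -0.] F along -4.8 left 1.9 up -3.6 T along 0.35 left 0.88 up -0.01 gap 0.0115 grip 30.0
```

step_arm --moves '[[[0,0,0,-0.5,0.3,0,-1],[0,0,0,-0.5,0.2,0,-1],[0,0,0,-0.5,0,0,-1],[0,0,0,-0.4,0,0,-1],[0,0,0,-0.4,0,0,-1],[0,0,0,-0.4,0,0,-1],[0,0,0,-0.3,0,0,-1],[0,0,0,0,0,0,-1]]]'

```text
clock: 22.3
tool_pos: [0.6314, -0.1015, 0.1664]
tool_rot: [0.095, 3.14, -0.0]
contact_force: [-4.1, -0.4, -3.8]
finger_gap: 0.012
grip_force: 30.0
```

```bash
python3 -c "from h import *;st()"
```

```text
t22.30 pos [ 631.4 -101.5  166.4] head -3.5 tilt [ 0. -0.] F along -4.1 left -0.7 up -3.8 T along 0.12 left 0.86 up -0.11 gap 0.0120 grip 30.0
```

step_arm --moves '[[[0,0,0,-0.3,0,0,-1],[0,0,0,-0.3,0,0,-1],[0,0,0,-0.2,0,0,-1],[0,0,0,-0.2,0,0,-1],[0,0,0,-0.2,0,0,-1],[0,0,0,-0.2,0,0,-1],[0,0,0,0,0,0,-1],[0,0,0,0,0,0,-1]]]'

```text
clock: 23.1
tool_pos: [0.6324, -0.1014, 0.1661]
tool_rot: [-0.094, -3.139, -0.0]
contact_force: [-5.7, 1.0, -3.1]
finger_gap: 0.0118
grip_force: 30.0
```

```bash
python3 -c "from h import *;st()"
```

```text
t23.10 pos [ 632.4 -101.4  166.1] head -3.4 tilt [-0.001  0.   ] F along -5.8 left 0.6 up -3.1 T along 0.14 left 1.22 up -0.06 gap 0.0118 grip 30.0
```

step_arm --moves '[[[0,0,0,-0.2,0,0,-1],[0,0,0,-0.2,0,0,-1],[0,0,0,-0.2,0,0,-1],[0,0,0,-0.2,0,0,-1],[0,0,0,0,0,0,-1],[0,0,0,0,0,0,-1],[0,0,0,0,0,0,-1],[0,0,0,0,0,0,-1]]]'

```text
clock: 23.9
tool_pos: [0.6332, -0.1014, 0.1662]
tool_rot: [-0.094, -3.139, -0.0]
contact_force: [-5.3, 1.8, -2.9]
finger_gap: 0.0115
grip_force: 30.0
```

```bash
python3 -c "from h import *;st()"
```

```text
t23.90 pos [ 633.2 -101.4  166.2] head -3.4 tilt [-0.001  0.   ] F along -5.4 left 1.5 up -2.9 T along 0.16 left 1.27 up -0.05 gap 0.0115 grip 30.0
```

step_arm --moves '[[[0,0,0,-0.2,0,0,-1],[0,0,0,-0.2,0,0,-1],[0,0,0,-0.2,0,0,-1],[0,0,0,-0.2,0,0,-1],[0,0,0,-0.2,0,0,-1],[0,0,0,0,0,0,-1],[0,0,0,0,0,0,-1],[0,0,0,0,0,0,-1]]]'

```text
clock: 24.7
tool_pos: [0.6339, -0.1014, 0.1661]
tool_rot: [-0.095, -3.138, -0.001]
contact_force: [-6.4, 1.1, -3.5]
finger_gap: 0.012
grip_force: 30.0
```

```bash
python3 -c "from h import *;st()"
```

```text
t24.70 pos [ 633.9 -101.4  166.1] head -3.5 tilt [-0.002  0.001] F along -6.5 left 0.7 up -3.5 T along 0.20 left 1.33 up -0.12 gap 0.0120 grip 30.0
```

step_arm --moves '[[[0,0,0,-0.3,0,0,-1],[0,0,0,-0.3,0,0,-1],[0,0,0,-0.3,0,0,-1],[0,0,0,-0.3,0,0,-1],[0,0,0,0,0,0,-1],[0,0,0,0,0,0,-1],[0,0,0,0,0,0,-1],[0,0,0,0,0,0,-1]]]'

```text
clock: 25.5
tool_pos: [0.6347, -0.1013, 0.1658]
tool_rot: [-0.095, -3.137, -0.001]
contact_force: [-6.9, 1.9, -3.1]
finger_gap: 0.012
grip_force: 30.0
```

```bash
python3 - <<'E'
from h import *
st()
d=cam("scene"); X=[[.65,-.1,.13]]; x=proj(d,X)[0].astype(int)
A=d["pixels"][x[1]-40:x[1]+40,x[0]-50:x[0]+50]; B=cam("side"); y=proj(B,X)[0].astype(int)
b=B["pixels"][y[1]-40:y[1]+40,y[0]-50:y[0]+50]
cv2.imwrite("pics/home.png",cv2.resize(np.hstack([A,b]),None,fx=4,fy=4,interpolation=cv2.INTER_CUBIC))
E
```

```text
t25.50 pos [ 634.7 -101.3  165.8] head -3.5 tilt [-0.003  0.001] F along -7.0 left 1.5 up -3.1 T along 0.22 left 1.52 up -0.12 gap 0.0120 grip 30.0
```

View pics/home.png

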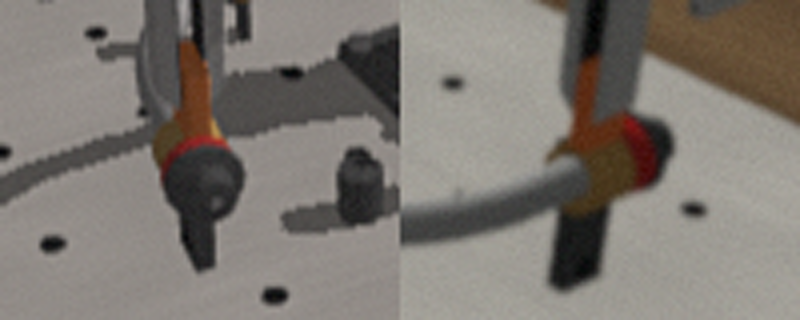

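The ring looks close to the flange, with the collar against it (left half: ring (195,145), flange (205,185)). In the right half the ear leans forward by several degrees relative to the earlier view. The ear is pivoting in the pads, so the push isn't clean. I'll back off, release, and regrip lower.

step_arm --moves '[[[0,0,0,1,0,0,-1],[0,0,0,1,0,0,-1],[0,0,0,0.5,0,0,-1],[0,0,0,0,0,0.5,-1],[0,0,0,0,0,0.5,-0.4],[0,0,0,0,0,0,-0.4],[0,0,0,0,0,0,-0.4],[0,0,0,0,0,0,-0.4]]]'

```text
clock: 26.4
tool_pos: [0.634, -0.1017, 0.1662]
tool_rot: [0.094, 3.138, -0.001]
contact_force: [-0.8, -0.3, 0.5]
finger_gap: 0.0283
grip_force: 0.0
```

```bash
python3 - <<'E'
from h import *
st()
d=cam("wrist"); m=cv2.inRange(d["pixels"],(0,60,150),(90,170,255)); n,l,s_,ce=cv2.connectedComponentsWithStats(m)
for i in range(1,n):
    if s_[i,4]>200:
        x,y,w,h=s_[i,:4]; print(s_[i],onz(d,[[x,y+h],[x+w,y+h],[x+w/2,y]],.196).round(4))
import pickle
N=pickle.load(open("near.pkl","rb"))
B=cam("side"); S=cam("scene")
for nm,im in(("near",N[1]),("now",B)):
    p=im["pixels"][170:320,370:470]; o=cv2.inRange(p,(0,50,130),(90,140,255)); r=cv2.inRange(p,(0,0,110),(60,60,255))
    ys=range(0,150,5); e=[(y+170,int(np.argmax(o[y]>0))+370) for y in ys if (o[y]>0).sum()>2]
    q=np.argwhere(r>0); print(nm,"orange left edge",e,"red",q.mean(0)+[170,370],q.min(0)+[170,370],q.max(0)+[170,370],len(q))
b=B["pixels"][y_-45:y_+45,x_-50:x_+50] if 0 else B["pixels"][190:290,375:475]; A=S["pixels"][230:330,235:335]
cv2.imwrite("pics/rel.png",cv2.resize(np.hstack([A,b]),None,fx=4,fy=4,interpolation=cv2.INTER_CUBIC))
E
```

```text
t26.40 pos [ 634.  -101.7  166.2] head -3.4 tilt [ 0.002 -0.001] F along -0.8 left -0.4 up 0.5 T along 0.02 left -0.11 up -0.00 gap 0.0283 grip 0.0
[602 140  28  20 303] [[0.5705 0.012  0.196 ]
 [0.5709 0.0239 0.196 ]
 [0.5631 0.0169 0.196 ]]
[327 249  26  58 953] [[ 0.6247 -0.0967  0.196 ]
 [ 0.6254 -0.086   0.196 ]
 [ 0.6001 -0.0902  0.196 ]]
near orange left edge [] red [225.53333333 420.86666667] [224 417] [227 424] 15
now orange left edge [] red [224.  426.5] [224 426] [224 427] 2
```

View pics/rel.png

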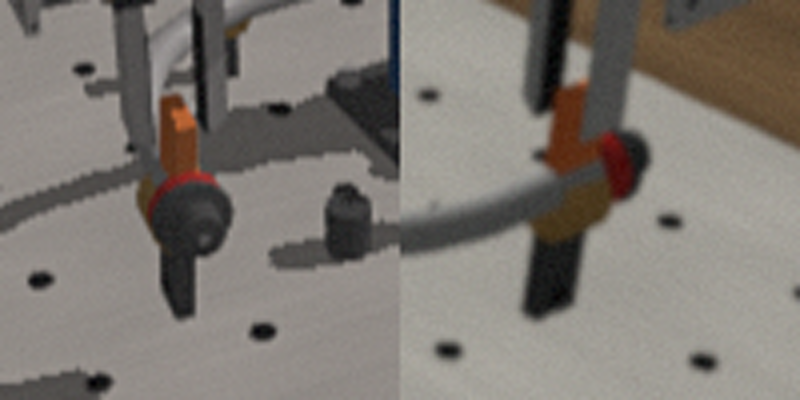

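The released collar hangs ear-up against the ring (left half: ear (180,130), ring (190,190); right half: ring (620,165)). Next I'll measure numerically how far the ring has slid, and the ear's pose.

```bash
python3 - <<'E'
from h import *
def red(im): 
    h=cv2.cvtColor(im,cv2.COLOR_BGR2HSV); return ((h[...,0]<6)|(h[...,0]>172))&(h[...,1]>140)&(h[...,2]>50)
B=cam("side");S=cam("scene");W=cam("wrist")
for nm,d,f0,box in(("side",B,"pics/side0.png",(190,270,395,450)),("scene",S,"pics/scene0.png",(250,310,255,310))):
    a,b_,c,e=box
    for im in(cv2.imread(f0),d["pixels"]):
        q=np.argwhere(red(im)[a:b_,c:e])[:,::-1]+[c,a]; print(nm,len(q),q.mean(0).round(1),"x",np.percentile(q[:,0],[1,99]),"y",np.percentile(q[:,1],[1,99]), "rightmost rows",[(y,q[q[:,1]==y,0].min(),q[q[:,1]==y,0].max()) for y in range(q[:,1].min(),q[:,1].max()+1,4) if (q[:,1]==y).any()])
    print("12mm ->",np.diff(proj(d,[[.64,-.101,.13],[.652,-.102,.13]]),axis=0))
h=cv2.cvtColor(W["pixels"],cv2.COLOR_BGR2HSV); m=((h[...,0]>5)&(h[...,0]<16)&(h[...,1]>150)&(h[...,2]>60)).astype(np.uint8)
n,l,s_,ce=cv2.connectedComponentsWithStats(m)
for i in range(1,n):
    if s_[i,4]>200:
        print(s_[i]); 
        for y in range(s_[i,1],s_[i,1]+s_[i,3],8):
            x=np.flatnonzero(l[y]==i); print(y,x.min(),x.max(),h[y,x[len(x)//2],2],end="; ")
st()
E
```

```text
side 124 [422.6 232. ] x [413.23 428.  ] y [224. 241.] rightmost rows [(224, np.int64(419), np.int64(422)), (228, np.int64(413), np.int64(425)), (232, np.int64(422), np.int64(427)), (236, np.int64(423), np.int64(428)), (240, np.int64(419), np.int64(425))]
side 80 [428.8 230. ] x [425. 432.] y [223.79 238.  ] rightmost rows [(223, np.int64(427), np.int64(427)), (227, np.int64(426), np.int64(431)), (231, np.int64(426), np.int64(432)), (235, np.int64(429), np.int64(432))]
12mm -> [[ 4.09578574 -1.82053312]]
scene 98 [278.2 274.4] x [271. 288.] y [270.   282.03] rightmost rows [(270, np.int64(280), np.int64(284)), (274, np.int64(273), np.int64(288)), (278, np.int64(272), np.int64(275)), (282, np.int64(272), np.int64(272))]
scene 37 [278.8 275.5] x [272.36 286.64] y [273.   282.28] rightmost rows [(273, np.int64(280), np.int64(286)), (277, np.int64(274), np.int64(276)), (281, np.int64(273), np.int64(273))]
12mm -> [[1.71007661 3.22956351]]
[573 139  56  23 648]
139 594 605 99; 147 574 612 106; 155 575 602 103; [  14  235   70   72 1858]
235 36 47 80; 243 19 65 108; 251 38 74 126; 259 49 79 134; 267 56 82 141; 275 61 83 142; 283 62 83 141; 291 63 79 139; 299 60 72 140; [ 307  260   28   97 2437]
260 327 328 135; 268 308 330 110; 276 308 331 110; 284 308 332 111; 292 307 333 110; 300 307 333 115; 308 308 334 117; 316 307 333 116; 324 307 332 116; 332 307 333 192; 340 307 330 190; 348 307 330 189; 356 308 331 184; t26.70 pos [ 633.3 -101.5  165.4] head -3.4 tilt [ 0. -0.] F along -0.9 left 1.0 up 0.3 T along 0.07 left -0.16 up -0.00 gap 0.0281 grip 0.0
```

The ring moved about 4 px of the 4.1 px expected, so it's home or nearly so, but that isn't precise enough to rely on. I'll regrip lower and press it firmly.

step_arm --moves '[[[0,0,0,1,0,3,-0.4],[0,0,0,1,0,3,-0.4],[0,0,0,0,0,2.5,-0.4],[0,0,0,0,0,0,-1],[0,0,0,0,0,0,-1],[0,0,0,0,0,0,-1],[0,0,0,0,0,0,-1],[0,0,0,0,0,0,-1]]]'

```text
clock: 27.5
tool_pos: [0.6315, -0.1019, 0.1572]
tool_rot: [0.095, 3.14, -0.001]
contact_force: [-0.2, -2.4, 0.9]
finger_gap: 0.0117
grip_force: 30.0
```

```bash
python3 -c "from h import *;st()"
```

```text
t27.50 pos [ 631.5 -101.9  157.2] head -3.5 tilt [ 0.001 -0.001] F along -0.1 left -2.4 up 0.9 T along -0.41 left -0.18 up -0.04 gap 0.0117 grip 30.0
```

step_arm --moves '[[[0,0,0,0,-0.2,-0.5,-1],[0,0,0,0,-0.2,-0.5,-1],[0,-0.003,0,-0.3,0,-0.2,-1],[0,-0.003,0,-0.3,0,0,-1],[0,-0.003,0,-0.3,0,0,-1],[0,-0.003,0,-0.3,0,0,-1],[0,0,0,-0.3,0,0,-1],[0,0,0,0,0,0,-1]]]'

```text
clock: 28.3
tool_pos: [0.632, -0.1016, 0.1576]
tool_rot: [0.094, 3.13, 0.0]
contact_force: [-3.5, -0.7, 0.4]
finger_gap: 0.0118
grip_force: 30.0
```

```bash
python3 -c "from h import *;st()"
```

```text
t28.30 pos [ 632.  -101.6  157.6] head -3.4 tilt [0.01 0.  ] F along -3.5 left -0.9 up 0.4 T along -0.15 left 0.86 up -0.03 gap 0.0118 grip 30.0
```

step_arm --moves '[[[0,0,0,-0.3,0,-0.3,-1],[0,-0.003,0,-0.3,0,-0.3,-1],[0,-0.003,0,-0.3,0,-0.3,-1],[0,-0.003,0,-0.3,0,0,-1],[0,0,0,-0.2,0,0,-1],[0,0,0,0,0,0,-1],[0,0,0,0,0,0,-1],[0,0,0,0,0,0,-1]]]'

```text
clock: 29.1
tool_pos: [0.6323, -0.1013, 0.1579]
tool_rot: [0.094, 3.124, 0.001]
contact_force: [-7.1, -0.1, 0.7]
finger_gap: 0.0117
grip_force: 30.0
```

```bash
python3 -c "from h import *;st()"
```

```text
t29.10 pos [ 632.3 -101.3  157.9] head -3.4 tilt [0.016 0.   ] F along -7.1 left -0.6 up 0.7 T along 0.00 left 1.55 up -0.05 gap 0.0117 grip 30.0
```

Now it's stiff: 7 N with almost no movement, as expected against the flange. One more small press to about 10 N.

step_arm --moves '[[[0,0,0,-0.3,0,0,-1],[0,-0.003,0,-0.3,0,0,-1],[0,-0.003,0,-0.3,0,0,-1],[0,0,0,0,0,0,-1],[0,0,0,0,0,0,-1],[0,0,0,0,0,0,-1],[0,0,0,0,0,0,-1],[0,0,0,0,0,0,-1]]]'

```text
clock: 29.9
tool_pos: [0.6329, -0.1013, 0.1577]
tool_rot: [0.094, 3.119, 0.001]
contact_force: [-7.9, 1.2, 0.3]
finger_gap: 0.0116
grip_force: 30.0
```

```bash
python3 -c "from h import *;st()"
```

```text
t29.90 pos [ 632.9 -101.3  157.7] head -3.4 tilt [0.021 0.   ] F along -7.9 left 0.7 up 0.3 T along -0.01 left 1.73 up -0.15 gap 0.0116 grip 30.0
```

step_arm --moves '[[[0,-0.003,0,-0.3,0,0,-1],[0,-0.003,0,-0.3,0,0,-1],[0,-0.003,0,-0.3,0,0,-1],[0,-0.003,0,-0.2,0,0,-1],[0,0,0,0,0,0,-1],[0,0,0,0,0,0,-1],[0,0,0,0,0,0,-1],[0,0,0,0,0,0,-1]]]'

```text
clock: 30.7
tool_pos: [0.6337, -0.1013, 0.1575]
tool_rot: [0.093, 3.108, 0.001]
contact_force: [-9.2, -0.2, 0.1]
finger_gap: 0.0119
grip_force: 30.0
```

```bash
python3 - <<'E'
from h import *
st()
def red(im): 
    h=cv2.cvtColor(im,cv2.COLOR_BGR2HSV); return ((h[...,0]<6)|(h[...,0]>172))&(h[...,1]>140)&(h[...,2]>50)
B=cam("side");S=cam("scene")
for nm,d,box in(("side",B,(190,270,395,450)),("scene",S,(250,310,255,310))):
    a,b_,c,e=box; q=np.argwhere(red(d["pixels"])[a:b_,c:e])[:,::-1]+[c,a]; print(nm,len(q),q.mean(0).round(1),[(y,q[q[:,1]==y,0].min(),q[q[:,1]==y,0].max()) for y in range(q[:,1].min(),q[:,1].max()+1,2) if (q[:,1]==y).any()])
E
```

```text
t30.70 pos [ 633.7 -101.3  157.5] head -3.4 tilt [ 0.032 -0.   ] F along -9.2 left -0.7 up 0.1 T along 0.03 left 1.88 up -0.12 gap 0.0119 grip 30.0
side 89 [428.6 230.4] [(223, np.int64(426), np.int64(427)), (225, np.int64(425), np.int64(430)), (227, np.int64(425), np.int64(431)), (229, np.int64(425), np.int64(431)), (231, np.int64(427), np.int64(432)), (233, np.int64(427), np.int64(432)), (235, np.int64(427), np.int64(432)), (237, np.int64(428), np.int64(431)), (239, np.int64(428), np.int64(428))]
scene 34 [278.6 275.8] [(273, np.int64(281), np.int64(284)), (275, np.int64(276), np.int64(281)), (277, np.int64(274), np.int64(277)), (279, np.int64(274), np.int64(274)), (281, np.int64(272), np.int64(273))]
```

Firmly home at 9.2 N and the ring no longer moves in the images. Releasing and lifting clear.

step_arm --moves '[[[0,0,0,1,0,0,-1],[0,0,0,1,0,0,-1],[0,0,0,0.5,0,0,-1],[0,0,0,0,0,0,-0.2],[0,0,0,0,0,0,-0.2],[0,0,0,0,0,0,-0.2],[0,0,0,0,0,0,-0.2],[0,0,0,0,0,0,-0.2]]]'

```text
clock: 31.6
tool_pos: [0.634, -0.102, 0.1592]
tool_rot: [0.093, 3.1, -0.002]
contact_force: [-0.3, -0.8, -0.7]
finger_gap: 0.0379
grip_force: 0.0
```

step_arm --moves '[[[0,0,0,0,0,-5,-0.2],[0,0,0,0,0,-15,-0.2],[0,0,0,0,0,-25,-0.2],[0,0,0,0,0,-30,-0.2],[0,0,0,0,0,-30,-0.2],[0,0,0,0,0,-25,-0.2],[0,0,0,0,0,0,-0.2],[0,0,0,0,0,0,-0.2]]]'

```text
clock: 32.4
tool_pos: [0.6287, -0.1017, 0.2894]
tool_rot: [0.093, 3.1, -0.002]
contact_force: [0.2, -0.2, -0.4]
finger_gap: 0.0374
grip_force: 0.0
```

```bash
python3 - <<'E'
from h import *
st()
def red(im): 
    h=cv2.cvtColor(im,cv2.COLOR_BGR2HSV); return ((h[...,0]<6)|(h[...,0]>172))&(h[...,1]>140)&(h[...,2]>50)
B=cam("side");S=cam("scene"); W=cam("wrist")
for nm,d,box in(("side",B,(190,270,395,450)),("scene",S,(250,310,255,310))):
    a,b_,c,e=box; q=np.argwhere(red(d["pixels"])[a:b_,c:e])[:,::-1]+[c,a]; print(nm,len(q),q.mean(0).round(1),q.min(0),q.max(0))
    h=cv2.cvtColor(d["pixels"],cv2.COLOR_BGR2HSV); m=((h[...,0]>5)&(h[...,0]<16)&(h[...,1]>150)&(h[...,2]>60)).astype(np.uint8)
    n,l,s_,ce=cv2.connectedComponentsWithStats(m)
    for i in range(1,n):
        if s_[i,4]>60: print("  orange",s_[i],ce[i].round(1))
    print("  expected ear base/top",proj(d,[[.631,-.101,.146],[.631,-.101,.194]]).round(1).tolist())
r=red(W["pixels"]); q=np.argwhere(r)[:,::-1]; print("wrist red",len(q),q.min(0),q.max(0),onz(W,[np.median(q,axis=0)],.13))
E
```

```text
t32.40 pos [ 628.7 -101.7  289.4] head -3.4 tilt [ 0.04  -0.003] F along 0.2 left -0.2 up -0.4 T along 0.07 left -0.09 up 0.03 gap 0.0374 grip 0.0
side 89 [428.6 230.1] [425 222] [432 239]
  orange [411 209  16  24 258] [418.9 220.7]
  orange [328 223   7  14  86] [330.9 229.5]
  orange [264 269  11  18 152] [269.5 277.5]
  orange [497 313  14  14  90] [501.5 320.8]
  expected ear base/top [[415.0, 229.9], [417.7, 209.4]]
scene 39 [278.4 275.8] [272 273] [287 283]
  orange [275 252  10  22 152] [279.2 263.3]
  orange [345 255   8  15  99] [348.5 261.6]
  orange [178 341  16  20 133] [186.7 351.6]
  expected ear base/top [[278.2, 269.0], [277.2, 250.2]]
wrist red 407 [294 237] [341 257] [[ 0.66057887 -0.11232538  0.13      ]]
```

```bash
python3 -c "from rig import close_job;print(close_job())"
```

```text
the job is handed in; nothing more can be done
None
```

I slid the collar round the bend, pressed the red ring against the flange at about 9 N, and left the collar released on the bar with its ear up. The job is handed in at about 32 s; the interface gave no verdict, and the ring being home rests on that firm stop and the camera images, not a direct reading of its slide.

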